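Third hand at the test fixture: stand the module up and hold it on the spring pins

ROBOT

A 7-joint arm with a two-finger parallel gripper is mounted at the origin on the work surface. World frame = base frame: x ahead of the robot, y to its left, z up, the work surface at z = 0. Lengths are in m, angles in rad, forces in N, time in s.
With the tool pointing down it reaches from about 0.4 to 0.85 m from the base axis. Payload 4.5 kg.
Tool frame: the origin (TCP) lies midway between the tips of the shut fingers; the grasp point (between the pads) lies 19 mm behind it (ctrl.grip_point_offset is the distance from the TCP to the grasp point, in m); z points along the fingers, y is the line along which they close (so a half turn about z gives the same grasp; the last joint's range is limited). The gripper opens to 88 mm and grips with 3 to 60 N. Pads are 18 mm wide; open, the fingers measure 123 mm over their backs; the gripper's body (75 mm by 187 mm) begins 45 mm behind the grasp point.
Start: joints at [1.234, 0.689, -0.195, 1.565, 0.157, 0.902, -0.215], TCP at [0.227, -0.583, 0.239] pointing down, gripper open.
Joint ranges: [-3.01, 3.01], [-0.46, 2.08], [-1.47, 1.51], [0.13, 2.56], [-1, 4.14], [0.04, 2.09], [-2.66, 2.66]. Speed limits (rad/s): [2.57, 2.57, 3.14, 3.14, 3.14, 3.14, 3.14].

INTERFACE

Orientations are given as a unit quaternion [w, x, y, z].
In Python, from station import ctrl gives the robot as it stands.
- The arm moves only by the shell command python3 inch.py 'ROWS' [OPENING]. ROWS is a JSON list of rows, 1 to 8 of them, each of 6 numbers: dx, dy, dz in m, then a rotation vector rx, ry, rz in rad; each row is the pose to reach, as a shift and turn from the pose commanded when the command began, along the tool's axes at that moment; what a row does not reach only later rows make up. A row lasts 1/12 s, in which the tool goes at most 0.0417 m and 0.125 rad, less where a joint would pass 70% of its speed; a pose out of reach is approached as far as the arm can. OPENING is the finger opening in m, set as the command begins (- or left out keeps the last). The fingers move at their own pace and stop on an object; the grip force is fixed at half the most. Time passes only in rows, so rows that do not move let the fingers close. It prints the time, the measured TCP pose, the force, the opening and the grip force at its end.
- ctrl.sense(): the state, without advancing time (a new reading comes with each control period).
- ctrl.get_image(name): name is "side" or "top"; returns a dict with "pixels" (400x640x3 uint8, red, green, blue), "fov_y" (degrees; the focal length in pixels is half the picture's height over the tangent of half this angle, whatever the lens; pixels are square), "cx", "cy" (the principal point, pixels), "k1" (the pictures are not rectified: a ray, as slopes to the right and down, at radius r is drawn at 1 + k1 r^2 times it, then the intrinsics apply), "origin" and "orientation" of the camera in the world. Camera axes: x right, y up, looking along -z (the intrinsics and any distortion apply to the point x, -y, -z); pixel columns grow to the right and rows downward; lengths in m; the calibration is good to about 2 mm. A picture is of the moment at which its call begins. There is no depth.
- ctrl.close_job(): hands the job in; it is judged then, once.
The state is a dict: "time_s": time; "joint_positions": joint angles; "dq": joint speeds; "effort": joint torques, N m; "ee_pos": TCP position; "orientation": TCP orientation; "contact_force": force on the tool from outside, world axes, zero at the start; "torque": the same for the moment, N m; "opening": finger opening in m; "finger_force": force on a finger pad.
Only numpy, scipy, OpenCV 4.12 (cv2) and the standard library are available. Lean on these libraries where they do the work, as an engineer would, in place of code of your own. Each camera call takes 0.05 s, during which the arm holds its last target. There are 200 camera calls.

TASK

The finned module has toppled onto its contact face: stand it upright, flat on the black fixture plate between the white guide strips with its contacts towards the brass spring pins, and slide it squarely and centred onto the pins. Press it there with a steady push of about 10 N on the pins (between 7 and 13 N, and never more than 25 N, which ruins them) for at least three seconds, and finish while still holding it pressed, so that I can drive the two foot screws. Do not disturb the label roll, the screw tray or the electric screwdriver.

Things in the scene. Friction and masses are not known exactly. Their poses are not given: they have to be found in the camera images.
- module: Aluminium module, 0.3-0.5 kg. Origin: centre of foot underside; own z: to blue top. Housing 50 wide (x) x 40 deep (y) x 95 mm tall (z); foot flange 84 x 40 x 6 mm with a dark screw slot in each ear (x = +-33.5). Contact face (brass pads) at y = +20 mm, fins to y = -20 mm. Grip the 50 mm sides (40 N is safe). Starts lying on its contact face, top roughly to the robot, origin 20 mm up
- module_contacts (a point): Centre of the module's six contact pads, on its contact face: module frame (0, +20, 55) mm. The foot slides easily on the plate, but pushing the module down while pressing it adds rubbing that the pins do not feel
- fixture: Fixture fixed on the bench: black slippery acetal plate (friction 0.2), 200 (x) x 170 (y) x 15 mm thick; origin: centre of its underside, on the bench top. Own +x is the pressing direction to the pins. White guide strips, x = -60 to +40 mm, inner faces at y = +-50 mm, 12 mm above the plate. Brass screw bushes at x = 20, y = +-33.5 mm: under the module's ear slots when it is held home
- probe_block: Grey probe block on the fixture, 76 wide (y), 48 deep (x), 84 mm tall, with six brass pins (5 mm thick, 45 and 65 mm above the plate, 16 mm apart) standing 9 mm out of its front face. Origin: foot of the front face, fixture (45, 0, 15) mm, same axes. The pins give way along +x up to 8 mm, together 3.6 N at first touch and 1.4 N more per mm (10 N at 4.6 mm), solid beyond
- fixture_pin_tips (a point): Centre of the six pin tips at rest, fixture frame (36, 0, 70) mm: where the module's contact face first touches.
- pin4 (a joint): Middle pin of the upper row: how far it is pushed in, 0 (free) to 0.008 m. The other five yield alike
- label_roll: Bystander: white roll of labels standing flat, 90 mm across, 50 mm tall, 40 mm hole; origin at the centre of its underside. Leave alone.
- screw_tray: Bystander: blue open tray with screws, 110 x 80 x 28 mm; origin at the centre of its underside. Leave alone.
- screwdriver: Bystander: black and orange electric screwdriver lying on the bench, about 230 mm long along its own x, 36 mm thick; origin on the bench under its middle. Leave alone.

How it is judged:
By the outcome, as a careful person would: the job done as asked, in the order asked, and still so for the second after the job is handed in, while the arm keeps its last pose, push and grip.
It also fails if it takes over 69 s, if anything falls off the work surface, if the arm or the gripper's body presses on something with over 40 N, if the wrist force passes 120 N, or if a joint passes its speed limit or range.

## Working session

There is one attempt and no reset: what is moved stays moved. The work goes in short steps, Python scripts to look and compute and a shell command to move; the robot and the scene stay as the last step left them, time stands still between calls to the robot, and variables do not carry over. Pictures are saved under pics/ and viewed, at most 10 in all, crops included, and the job is handed in when it is done.

```bash
ls; mkdir -p pics; python3 - <<'E'
from station import ctrl
import cv2
for n in("side","top"):
    im=ctrl.get_image(n); cv2.imwrite(f"pics/{n}0.png",im["pixels"][:,:,::-1])
    print({k:v for k,v in im.items() if k!="pixels"})
s=ctrl.sense();print(s, ctrl.grip_point_offset)
E
```

```text
inch.py
pics
station.py
{'fov_y': 47.30290984403235, 'cx': 316.36625931214274, 'cy': 206.3563021733552, 'k1': -0.07934506332979335, 'origin': array([0.35466901, 0.95947572, 0.65367683]), 'orientation': array([-0.09445266, -0.05150425,  0.49908456,  0.85984918])}
{'fov_y': 50.593159738701786, 'cx': 323.3566025428126, 'cy': 199.5634114323908, 'k1': -0.02714030267588083, 'origin': array([ 0.36537572, -0.02515184,  1.30883189]), 'orientation': array([ 0.71131605,  0.05696735, -0.05398681, -0.69847664])}
{'time_s': 0.1, 'joint_positions': array([ 1.23380131,  0.68984127, -0.19450271,  1.56623305,  0.15730347,
        0.90250035, -0.21509905]), 'dq': array([-0.00026889, -0.00250291,  0.00033801, -0.00174024, -0.0007219 ,
       -0.00026831,  0.00036728]), 'effort': array([-2.26074160e-03, -5.28500390e+01, -1.27116300e+00, -1.53835487e+01,
       -5.25400427e-02,  2.01618386e-03,  5.18421257e-05]), 'ee_pos': array([ 0.22621942, -0.582023  ,  0.23802838]), 'orientation': array([-7.67205768e-04,  9.82856736e-01,  1.84369200e-01, -2.13120035e-04]), 'contact_force': array([ 0.3064257,  0.2554236, -0.1402275]), 'torque': array([-0.02059561, -0.0660852 ,  0.07845084]), 'finger_force': 0.0, 'opening': 0.0881045348740181} 0.0187
```
View pics/side0.png

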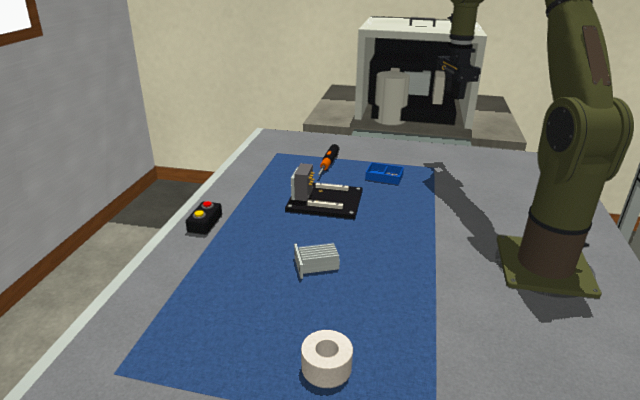

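View pics/top0.png

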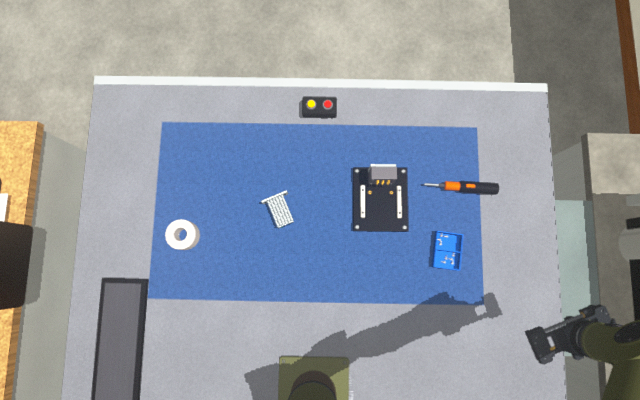

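The side view shows the module lying near (318,258), with the fixture at (325,198), the roll at (327,358), the tray at (384,173) and the screwdriver at (330,157). In the top view the module is at (278,209), foot flange away from the robot. The fixture is at (380,200), with its pins pointing back at the robot. Next I'll zoom in on both.

```bash
python3 - <<'E'
import cv2,numpy as np
t=cv2.imread("pics/top0.png");s=cv2.imread("pics/side0.png")
def c(im,x,y,w):
    return cv2.resize(im[y:y+w*3//4,x:x+w],(400,300),interpolation=cv2.INTER_CUBIC)
cv2.imwrite("pics/z0.png",np.vstack([np.hstack([c(t,240,180,80),c(s,280,230,80)]),np.hstack([c(t,330,160,100),c(s,280,155,100)])]))
E
```

View pics/z0.png

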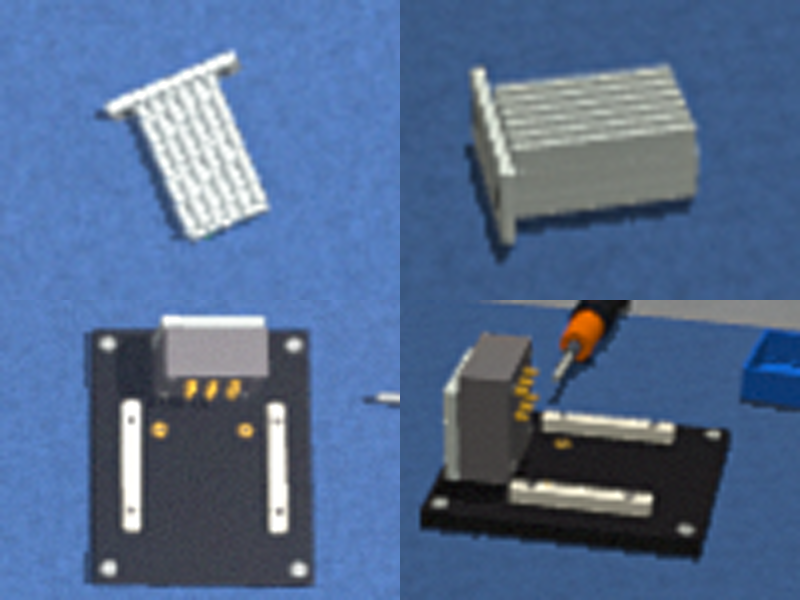

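```bash
cat > h.py <<'E'
import numpy as np,cv2
from scipy.spatial.transform import Rotation as R
from scipy.optimize import least_squares
C={"side":dict(fov=47.30290984403235,cx=316.36625931214274,cy=206.3563021733552,k1=-0.07934506332979335,o=[0.35466901,0.95947572,0.65367683],q=[-0.09445266,-0.05150425,0.49908456,0.85984918]),
"top":dict(fov=50.593159738701786,cx=323.3566025428126,cy=199.5634114323908,k1=-0.02714030267588083,o=[0.36537572,-0.02515184,1.30883189],q=[0.71131605,0.05696735,-0.05398681,-0.69847664])}
def rot(q): return R.from_quat(np.roll(q,-1))
def proj(n,P):
    c=C[n];p=rot(np.array(c["q"])).inv().apply(np.atleast_2d(P)-c["o"])
    a=np.c_[p[:,0]/-p[:,2],p[:,1]/p[:,2]]
    f=200/np.tan(np.radians(c["fov"]/2))
    return a*(1+c["k1"]*(a**2).sum(1,keepdims=True))*f+[c["cx"],c["cy"]]
def fit(obs,R0,x0):
    # obs: list (cam, model pt mm, pixel); pose x,y,z,yaw
    def res(v):
        r=[]
        for n,m,u in obs: r.append(proj(n,(R.from_euler('z',v[3])*R0).apply(np.array(m)/1000)+v[:3])[0]-u)
        return np.ravel(r)
    s=least_squares(res,x0,loss='soft_l1');return s.x,res(s.x).reshape(-1,2)
def px(u,v,x0,y0,k): return np.array([x0+(u+.5)/k-.5,y0+(v+.5)/k-.5])
E
python3 - <<'E'
from h import *
np.set_printoptions(precision=4,suppress=True)
# module R0: x->Y, y->-Z, z->-X
R0=R.from_matrix(np.array([[0,0,-1],[1,0,0],[0,-1,0]]))
T=lambda u,v:px(u,v,240,180,5); S=lambda u,v:px(u,v,280,230,5)
o=[("top",(25,-20,95),T(195,240)),("top",(-25,-20,95),T(268,208)),("top",(42,-20,0),T(103,105)),("top",(-42,-20,0),T(232,50)),("top",(-42,-20,6),T(239,65)),
("side",(25,-20,95),S(293,127)),("side",(-25,-20,95),S(270,67)),("side",(25,20,95),S(293,196)),("side",(42,-20,6),S(115,172)),("side",(42,20,6),S(113,242)),("side",(-42,-20,0),S(72,68))]
for ob in(o,o[:5],o[5:]):
    v,r=fit(ob,R0,[.5,.1,.02,.3]);print(v,np.degrees(v[3]));
    if len(ob)>8:print(r)
T=lambda u,v:px(u,v,330,160,4); S=lambda u,v:px(u,v,280,155,4)
o=[("top",(100,85,15),T(93,31)),("top",(100,-85,15),T(308,31)),("top",(-100,85,15),T(87,283)),("top",(-100,-85,15),T(312,285)),("top",(20,33.5,15),T(160,130)),("top",(20,-33.5,15),T(246,130)),
("side",(100,85,15),S(22,213)),("side",(-100,85,15),S(300,245)),("side",(-100,-85,15),S(330,130)),("side",(20,-33.5,15),S(163,143))]
for ob in(o,o[:6],o[6:]):
    v,r=fit(ob,R.identity(),[.55,-.1,0,0]);print(v,np.degrees(v[3]))
    if len(ob)>8:print(r)
E
```

```text
[0.5782 0.1336 0.0201 0.4206] 24.09675780128419
[[-0.8441 -0.9147]
 [-0.081  -0.9916]
 [ 0.6289 -0.4401]
 [ 0.4011 -0.1047]
 [-0.2535 -1.3219]
 [ 1.313  -0.0031]
 [ 0.7333 -0.1342]
 [ 0.7688  0.1641]
 [-0.1142  0.0421]
 [ 0.4617  0.2305]
 [-0.3126  0.115 ]]
[0.5735 0.1321 0.0362 0.4293] 24.59872663296965
[0.5828 0.1166 0.0074 0.4165] 23.86536882934374
[ 0.5771 -0.1932 -0.0013  0.0053] 0.30510657377057865
[[-0.259  -0.727 ]
 [ 0.142  -0.0393]
 [ 1.0922 -0.0485]
 [ 0.2993  0.1352]
 [-0.4923 -0.1634]
 [-0.4422  0.1073]
 [-0.7919 -0.361 ]
 [ 0.4164 -0.3868]
 [ 0.5228  0.3908]
 [ 0.326   0.8014]]
[ 0.5774 -0.1936 -0.0053  0.0026] 0.14664215882909165
[ 0.5794 -0.2032 -0.0068  0.0127] 0.7277707875954984
```

```bash
cat > g.py <<'E'
import sys
from h import *
from station import ctrl
np.set_printoptions(precision=4,suppress=True)
def frame(tz,ty):
    tz=np.array(tz,float);tz/=np.linalg.norm(tz);ty=np.array(ty,float);ty-=tz*(ty@tz);ty/=np.linalg.norm(ty)
    return R.from_matrix(np.c_[np.cross(ty,tz),ty,tz])
def to(p,Rt):
    s=ctrl.sense();Rc=rot(s["orientation"])
    print("t",s["time_s"],"pos",s["ee_pos"],"q",s["joint_positions"],"F",s["contact_force"],"open",s["opening"])
    d=Rc.inv().apply(np.array(p)-s["ee_pos"]);rv=(Rc.inv()*Rt).as_rotvec()
    print("d",d,"rv",rv,"rows",np.linalg.norm(d)/.0417,np.linalg.norm(rv)/.125)
a=np.radians(24.2);f=np.array([np.cos(a),np.sin(a),0])
GR=frame(f-[0,0,1],[np.sin(a),-np.cos(a),0]);tz=GR.apply([0,0,1])
G=np.array([.538,.1156,.0128])
F0=np.array([.577,-.193,0])
PR=frame([1,0,-1],[0,1,0])
E
python3 -c "
from g import *
print(tz);to(G-.12*tz,GR)"
```

```text
[ 0.645   0.2899 -0.7071]
t 0.1 pos [ 0.2262 -0.582   0.238 ] q [ 1.2338  0.6898 -0.1945  1.5662  0.1573  0.9025 -0.2151] F [ 0.3064  0.2554 -0.1402] open 0.0881045348740181
d [ 0.4587 -0.5326  0.1412] rv [ 0.0187  0.7853 -0.0495] rows 17.192725358172183 6.296754913768799
```

```bash
M='[[0.46,-0.53,0,0,0,0],[0.46,-0.53,0,0,0,0],[0.46,-0.53,0,0,0,0],[0.46,-0.53,0,0,0,0],[0.46,-0.53,0,0,0,0],[0.46,-0.53,0,0,0,0],[0.46,-0.53,0,0,0,0],[0.46,-0.53,0,0,0,0]]'; python3 inch.py '[[0.46,-0.53,0,0,0,0],[0.46,-0.53,0,0,0,0],[0.46,-0.53,0,0,0,0],[0.46,-0.53,0,0,0,0],[0.46,-0.53,0,0,0,0],[0.46,-0.53,0,0,0,0],[0.46,-0.53,0,0,0,0],[0.46,-0.53,0,0,0,0]]' 0.088; python3 -c "
from g import *
to(G-.12*tz,GR)"
```

```text
time_s: 0.77
ee_pos: [0.339, -0.2668, 0.2387]
orientation: [-0.0, 0.983, 0.184, -0.0]
contact_force: [0.8, 0.8, -0.6]
opening: 0.0878
finger_force: 0.0
t 0.7667 pos [ 0.339  -0.2668  0.2387] q [ 0.6787  0.4484 -0.1735  2.1205  0.1362  0.583  -0.7922] F [ 0.7947  0.7574 -0.6161] open 0.08779711844078514
d [ 0.2392 -0.28    0.1411] rv [ 0.0202  0.7853 -0.0494] rows 9.457002624438177 6.296533465425816
```

```bash
python3 inch.py '[[0.239,-0.28,0.141,0.02,0.785,-0.049],[0.239,-0.28,0.141,0.02,0.785,-0.049],[0.239,-0.28,0.141,0.02,0.785,-0.049],[0.239,-0.28,0.141,0.02,0.785,-0.049],[0.239,-0.28,0.141,0.02,0.785,-0.049],[0.239,-0.28,0.141,0.02,0.785,-0.049],[0.239,-0.28,0.141,0.02,0.785,-0.049],[0.239,-0.28,0.141,0.02,0.785,-0.049]]'; python3 -c "
from g import *
to(G-.12*tz,GR)"
```

```text
time_s: 1.43
ee_pos: [0.3164, -0.0913, 0.1703]
orientation: [-0.139, 0.958, 0.232, 0.096]
contact_force: [0.6, -0.1, 0.0]
opening: 0.0879
finger_force: 0.0
t 1.4333 pos [ 0.3164 -0.0913  0.1703] q [ 1.0169  0.6813 -0.892   2.4558  0.7897  0.2461 -1.6057] F [ 0.5666 -0.0797  0.0027] open 0.08793620025479769
d [ 0.1798 -0.0628  0.1394] rv [-0.2377  0.5333 -0.041 ] rows 5.660429576579977 4.682703670772931
```

```bash
python3 inch.py '[[0.18,-0.063,0.139,-0.238,0.533,-0.041],[0.18,-0.063,0.139,-0.238,0.533,-0.041],[0.18,-0.063,0.139,-0.238,0.533,-0.041],[0.18,-0.063,0.139,-0.238,0.533,-0.041]]'; python3 -c "
from g import *
to(G-.12*tz,GR)"
```

```text
time_s: 1.77
ee_pos: [0.31, -0.065, 0.1463]
orientation: [-0.133, 0.955, 0.249, 0.092]
contact_force: [-2.0, 0.7, -1.5]
opening: 0.0883
finger_force: 0.0
t 1.7667 pos [ 0.31   -0.065   0.1463] q [ 1.0381  0.8523 -1.1714  2.5283  1.3983  0.4622 -2.3388] F [-1.9549  0.6966 -1.5249] open 0.08829895712807016
d [ 0.1833 -0.0373  0.1062] rv [-0.2404  0.5453 -0.0051] rows 5.15924019315825 4.767802634366064
```

```bash
python3 -c "
from g import *
to([.5,-.03,.28],frame([0,0,-1],[.362,-.932,0]))"
```

```text
t 1.7667 pos [ 0.31   -0.065   0.1463] q [ 1.0381  0.8523 -1.1714  2.5283  1.3983  0.4622 -2.3388] F [-1.9549  0.6966 -1.5249] open 0.08829895712807016
d [ 0.2113  0.0377 -0.0955] rv [-0.228  -0.2306  0.1378] rows 5.6327162480211594 2.81874847325279
```

```bash
python3 inch.py '[[0.21,0.038,-0.095,0,0,0],[0.21,0.038,-0.095,0,0,0],[0.21,0.038,-0.095,0,0,0],[0.21,0.038,-0.095,0,0,0],[0.21,0.038,-0.095,0,0,0],[0.21,0.038,-0.095,0,0,0],[0.21,0.038,-0.095,0,0,0]]'; python3 -c "
from g import *
to([.5,-.03,.28],frame([0,0,-1],[.362,-.932,0]))";  python3 inch.py '[[0,0,0,0,0,0.125],[0,0,0,0,0,0.25]]'; python3 -c "
from g import *
to([.5,-.03,.28],frame([0,0,-1],[.362,-.932,0]))"
```

```text
time_s: 2.35
ee_pos: [0.5067, -0.0276, 0.2844]
orientation: [-0.135, 0.954, 0.249, 0.098]
contact_force: [0.9, 0.4, 0.2]
opening: 0.088
finger_force: 0.0
t 2.35 pos [ 0.5067 -0.0276  0.2844] q [ 0.92    0.808  -1.3798  1.9137  0.6937  0.9003 -1.754 ] F [0.9116 0.4265 0.2215] open 0.0879714435028758
d [-0.0079 -0.0004  0.0026] rv [-0.2304 -0.2433  0.1379] rows 0.20047724228863814 2.8989708369871288
time_s: 2.52
ee_pos: [0.4994, -0.0298, 0.279]
orientation: [-0.145, 0.979, 0.126, 0.074]
contact_force: [0.0, -1.0, -0.8]
opening: 0.088
finger_force: 0.0
t 2.5167 pos [ 0.4994 -0.0298  0.279 ] q [ 0.9054  0.7702 -1.3071  1.9288  0.6347  0.855  -1.9467] F [ 0.0137 -0.9651 -0.7731] open 0.08796079378575805
d [ 0.0008  0.0001 -0.0009] rv [-0.259  -0.1991 -0.1143] rows 0.028856479532541654 2.768423348167732
```

```bash
for i in 1 2 3; do python3 inch.py '[[0,0,0,0,0,-1],[0,0,0,0,0,-1],[0,0,0,0,0,-1],[0,0,0,0,0,-1],[0,0,0,0,0,-1],[0,0,0,0,0,-1],[0,0,0,0,0,-1],[0,0,0,0,0,-1]]' | head -2; done; python3 -c "
from g import *
GR2=frame(tz,[-np.sin(a),np.cos(a),0])
to([.5,-.03,.28],frame([0,0,-1],[-.362,.932,0]))
to(G-[0,0,-.2],GR2)"
```

```text
time_s: 3.18
ee_pos: [0.4984, -0.0304, 0.2784]
time_s: 3.85
ee_pos: [0.4984, -0.0305, 0.2784]
time_s: 4.52
ee_pos: [0.4984, -0.0304, 0.2784]
t 4.5167 pos [ 0.4984 -0.0304  0.2784] q [ 0.942   0.8645 -1.4639  1.9293  0.77    0.9653  0.9193] F [-0.4655 -0.0773 -0.2454] open 0.0878925811672635
d [-0.0018  0.0007 -0.0012] rv [ 0.2707  0.1807 -0.243 ] rows 0.05450613787333589 3.2495846636058237
t 4.5167 pos [ 0.4984 -0.0304  0.2784] q [ 0.942   0.8645 -1.4639  1.9293  0.77    0.9653  0.9193] F [-0.4655 -0.0773 -0.2454] open 0.0878925811672635
d [-0.0446  0.1142  0.1103] rv [ 0.1351 -0.5872 -0.3789] rows 3.955061568515006 5.693822894173473
```

```bash
python3 inch.py '[[-0.0446,0.114,0.11,0.135,-0.587,-0.379],[-0.0446,0.114,0.11,0.135,-0.587,-0.379],[-0.0446,0.114,0.11,0.135,-0.587,-0.379],[-0.0446,0.114,0.11,0.135,-0.587,-0.379],[-0.0446,0.114,0.11,0.135,-0.587,-0.379],[-0.0446,0.114,0.11,0.135,-0.587,-0.379],[-0.0446,0.114,0.11,0.135,-0.587,-0.379]]'; python3 -c "
from g import *
GR2=frame(tz,[-np.sin(a),np.cos(a),0])
to(G-[0,0,-.2],GR2)"
```

```text
time_s: 5.1
ee_pos: [0.5389, 0.1046, 0.2135]
orientation: [0.294, -0.154, 0.94, 0.076]
contact_force: [-0.4, -1.1, -1.3]
opening: 0.088
finger_force: 0.0
t 5.1 pos [0.5389 0.1046 0.2135] q [ 0.4959  0.8351 -1.2172  2.3636  2.0313  0.7823 -0.2887] F [-0.3701 -1.0739 -1.2824] open 0.08801815855362495
d [-0.0016  0.0106  0.0027] rv [-0.0112 -0.1685 -0.0961] rows 0.2659160325744712 1.5542694501461618
```

```bash
python3 inch.py '[[0,0.01,0.003,-0.011,-0.17,-0.096],[0,0.01,0.003,-0.011,-0.17,-0.096],[0,0.01,0.003,-0.011,-0.17,-0.096],[0,0.01,0.003,-0.011,-0.17,-0.096]]'; python3 - <<'E'
from g import *
GR2=frame(tz,[-np.sin(a),np.cos(a),0])
to(G+[0,0,.1],GR2)
for n in("side","top"): cv2.imwrite(f"pics/{n}1.png",ctrl.get_image(n)["pixels"][:,:,::-1])
i=np.hstack([cv2.resize(cv2.imread(f"pics/{n}1.png")[:, 150:550],(400,400)) for n in("side","top")]);cv2.imwrite("pics/both1.png",i)
E
```

```text
time_s: 5.43
ee_pos: [0.5349, 0.1147, 0.2093]
orientation: [0.37, -0.194, 0.905, 0.082]
contact_force: [-0.2, -0.2, -0.7]
opening: 0.0881
finger_force: 0.0
t 5.4333 pos [0.5349 0.1147 0.2093] q [ 0.4753  0.9532 -1.2689  2.5129  2.3234  1.0437 -0.4356] F [-0.1947 -0.1519 -0.7393] open 0.08812904175797086
d [ 0.0654 -0.0009  0.071 ] rv [ 0.0046 -0.0083 -0.0016] rows 2.315950737010451 0.07731834665395279
```

View pics/both1.png

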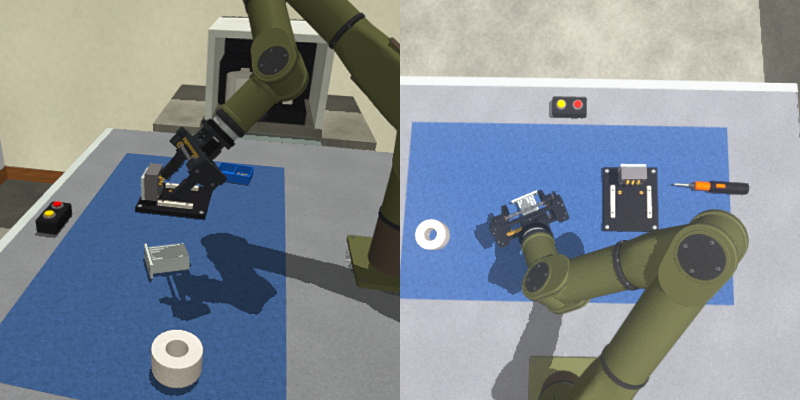

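The gripper hangs over the module at 45° and is well aligned, with the module at about (165,260) in the left half and (528,205) in the right half. I'll go down in two steps.

```bash
python3 inch.py '[[0.022,0,0.024,0,0,0],[0.044,0,0.047,0,0,0],[0.0654,-0.001,0.071,0.005,-0.008,-0.002],[0.0654,-0.001,0.071,0.005,-0.008,-0.002],[0.0654,-0.001,0.071,0.005,-0.008,-0.002]]'; python3 - <<'E'
from g import *
GR2=frame(tz,[-np.sin(a),np.cos(a),0])
to(G,GR2)
E
```

```text
time_s: 5.95
ee_pos: [0.5399, 0.1157, 0.1132]
orientation: [0.375, -0.193, 0.903, 0.08]
contact_force: [-0.0, 0.2, 1.0]
opening: 0.0881
finger_force: 0.0
t 5.95 pos [0.5399 0.1157 0.1132] q [ 0.3994  1.2367 -1.1681  2.55    2.527   1.3089 -0.447 ] F [-0.022   0.2124  0.9889] open 0.08811087250890033
d [0.0723 0.0007 0.0697] rv [-0.0019  0.0013 -0.0016] rows 2.407408295342371 0.022246787842632402
```

```bash
python3 inch.py '[[0.018,0,0.017,0,0,0],[0.036,0,0.035,0,0,0],[0.054,0,0.052,0,0,0],[0.072,0.001,0.07,0,0,0],[0.072,0.001,0.07,0,0,0],[0.072,0.001,0.07,0,0,0]]'; python3 - <<'E'
from g import *
GR2=frame(tz,[-np.sin(a),np.cos(a),0])
to(G,GR2)
for n in("side","top"): cv2.imwrite(f"pics/{n}2.png",ctrl.get_image(n)["pixels"][:,:,::-1])
t=cv2.imread("pics/top2.png");s=cv2.imread("pics/side2.png")
c=lambda im,x,y,w:cv2.resize(im[y:y+w*3//4,x:x+w],(400,300),interpolation=cv2.INTER_CUBIC)
cv2.imwrite("pics/z2.png",np.hstack([c(t,230,170,100),c(s,270,220,100)]))
E
```

```text
time_s: 6.45
ee_pos: [0.5409, 0.1154, 0.0172]
orientation: [0.379, -0.193, 0.902, 0.079]
contact_force: [0.3, 0.3, 0.8]
opening: 0.088
finger_force: 0.0
t 6.45 pos [0.5409 0.1154 0.0172] q [ 0.3912  1.4879 -1.0474  2.5071  2.7447  1.4362 -0.3825] F [0.3457 0.321  0.7952] open 0.08804062407026027
d [0.0049 0.0014 0.0012] rv [-0.0048  0.0086  0.0015] rows 0.1266568841632324 0.07988577676437819
```

View pics/z2.png

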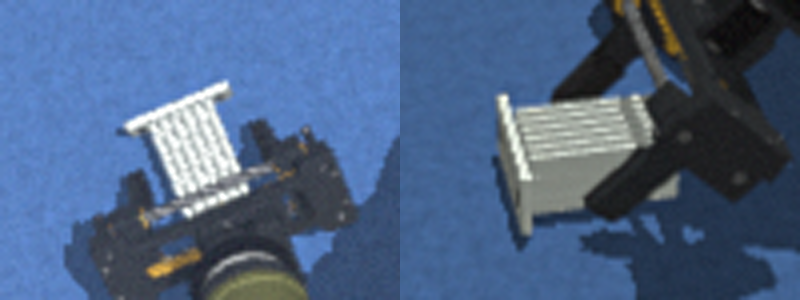

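The fingers straddle the sides cleanly, at (125,190) and (265,140) in the left crop, and the body is clear of the module's top end. I'll trim the residual and close.

```bash
python3 inch.py '[[0.005,0.001,0.001,-0.005,0.009,0],[0.005,0.001,0.001,-0.005,0.009,0]]' >/dev/null; for i in 1 2; do python3 inch.py '[[0,0,0,0,0,0],[0,0,0,0,0,0],[0,0,0,0,0,0],[0,0,0,0,0,0],[0,0,0,0,0,0],[0,0,0,0,0,0]]' 0.03; done;  python3 - <<'E'
from g import *
GR2=frame(tz,[-np.sin(a),np.cos(a),0])
to(G,GR2)
E
```

```text
time_s: 7.22
ee_pos: [0.5361, 0.1155, 0.0098]
orientation: [0.372, -0.194, 0.904, 0.08]
contact_force: [1.4, -2.7, 0.0]
opening: 0.0502
finger_force: 0.9
time_s: 7.72
ee_pos: [0.536, 0.1156, 0.0098]
orientation: [0.372, -0.195, 0.904, 0.081]
contact_force: [-0.2, -1.7, -0.7]
opening: 0.0496
finger_force: 30.0
t 7.7167 pos [0.536  0.1156 0.0098] q [ 0.3921  1.4994 -1.0409  2.5072  2.7466  1.4315 -0.3796] F [-0.1921 -1.7426 -0.6723] open 0.049601086853240224
d [-0.0034 -0.0008 -0.0008] rv [ 0.002 -0.004  0.001] rows 0.08540287657180923 0.036881299985202065
```

```bash
python3 - <<'E'
from g import *
s=ctrl.sense();Rt=rot(s["orientation"]);p=s["ee_pos"]
ty=Rt.apply([0,1,0]);print("ty",ty)
yaw=np.arctan2(-ty[0],ty[1]);print("yaw",np.degrees(yaw))
R0=R.from_matrix(np.array([[0,0,-1],[1,0,0],[0,-1,0]]))
Rm=R.from_euler('z',yaw)*R0
o=np.array([.578,.1335,.02]);rel=Rm.inv().apply(p-o);print("tcp in module",rel)
rel[0]=0
Rrel=Rm.inv()*Rt
np.savez("rel.npz",t=rel,q=Rrel.as_quat())
E
cat >> g.py <<'E'
def final(fx,fy,fz,yaw=np.radians(.25),F=F0):
    k=np.load("rel.npz");Rf=R.from_euler('z',yaw)
    Rm=Rf*R.from_matrix(np.array([[0,1,0],[-1,0,0],[0,0,1.]]))
    return F+Rf.apply([fx,fy,fz])+Rm.apply(k["t"]),Rm*R.from_quat(k["q"])
E
python3 -c "
from g import *
to(final(-.05,0,.15)[0],final(-.05,0,.15)[1]); print(final(-.05,0,.15)[0])
s=ctrl.sense();print(rot(s['orientation']).inv().apply([0,0,.2]),rot(s['orientation']).inv().apply(final(-.05,0,.15)[0]-s['ee_pos']-[0,0,.2]))"
```

```text
ty [-0.4119  0.9112  0.0008]
yaw 24.321331658600037
tcp in module [0.001  0.0102 0.0456]
t 7.7167 pos [0.536  0.1156 0.0098] q [ 0.3921  1.4994 -1.0409  2.5072  2.7466  1.4315 -0.3796] F [-0.1921 -1.7426 -0.6723] open 0.049601086853240224
d [-0.0414 -0.2817 -0.2209] rv [ 0.0115  0.4257 -2.8136] rows 8.641906571966821 22.764967854282812
[ 0.5372 -0.1932  0.1956]
[-0.1409  0.0002 -0.142 ] [ 0.0994 -0.2819 -0.0789]
```

```bash
python3 inch.py '[[-0.014,0,-0.014,0,0,0],[-0.035,0,-0.035,0,0,0],[-0.06,0,-0.06,0,0,0],[-0.085,0,-0.085,0,0,0],[-0.11,0,-0.11,0,0,0],[-0.14,0,-0.142,0,0,0],[-0.14,0,-0.142,0,0,0]]'; python3 -c "
from g import *
to(*final(-.08,0,.18))"
```

```text
time_s: 8.3
ee_pos: [0.5361, 0.1174, 0.2169]
orientation: [0.377, -0.197, 0.901, 0.081]
contact_force: [0.4, 0.7, -3.5]
opening: 0.0494
finger_force: 30.0
t 8.3 pos [0.5361 0.1174 0.2169] q [ 0.4857  0.9637 -1.3161  2.5145  2.2976  1.0738 -0.4046] F [ 0.434   0.6774 -3.5231] open 0.0493970990076895
d [ 0.1037 -0.2704 -0.1164] rv [-0.0041  0.4292 -2.8086] rows 7.48600451076974 22.729359586356075
```

```bash
python3 inch.py '[[0.1,-0.27,-0.116,0,0.429,-2.81],[0.1,-0.27,-0.116,0,0.429,-2.81],[0.1,-0.27,-0.116,0,0.429,-2.81],[0.1,-0.27,-0.116,0,0.429,-2.81],[0.1,-0.27,-0.116,0,0.429,-2.81],[0.1,-0.27,-0.116,0,0.429,-2.81],[0.1,-0.27,-0.116,0,0.429,-2.81],[0.1,-0.27,-0.116,0,0.429,-2.81]]'; python3 -c "
from g import *
to(*final(-.08,0,.18))"
```

```text
time_s: 8.97
ee_pos: [0.5054, -0.2009, 0.2189]
orientation: [0.296, -0.604, 0.729, -0.122]
contact_force: [0.3, -0.6, -4.9]
opening: 0.0496
finger_force: 30.0
t 8.9667 pos [ 0.5054 -0.2009  0.2189] q [ 1.0959  0.7148 -0.8416  2.2558  2.7611  0.1328  0.725 ] F [ 0.3007 -0.6145 -4.8653] open 0.04963954780655918
d [-0.0094 -0.0032 -0.0029] rv [ 0.0179  0.2755 -1.8243] rows 0.24793565907248 14.760248934189972
```

```bash
python3 inch.py '[[-0.009,-0.003,-0.003,0.018,0.276,-1.824],[-0.009,-0.003,-0.003,0.018,0.276,-1.824],[-0.009,-0.003,-0.003,0.018,0.276,-1.824],[-0.009,-0.003,-0.003,0.018,0.276,-1.824],[-0.009,-0.003,-0.003,0.018,0.276,-1.824],[-0.009,-0.003,-0.003,0.018,0.276,-1.824],[-0.009,-0.003,-0.003,0.018,0.276,-1.824],[-0.009,-0.003,-0.003,0.018,0.276,-1.824]]'; python3 -c "
from g import *
to(*final(-.08,0,.18))"
```

```text
time_s: 9.63
ee_pos: [0.5071, -0.1847, 0.2255]
orientation: [-0.156, 0.868, -0.37, 0.291]
contact_force: [-1.0, 0.3, -3.3]
opening: 0.0497
finger_force: 30.0
t 9.6333 pos [ 0.5071 -0.1847  0.2255] q [ 0.8414  0.6161 -0.5916  2.3815  3.1267  0.3748  1.2237] F [-0.9903  0.3439 -3.3067] open 0.04971937472817199
d [ 0.0064  0.0058 -0.0005] rv [-0.0023  0.1325 -0.8299] rows 0.2066740218566625 6.722936459909946
```

```bash
python3 inch.py '[[0.006,0.006,0,-0.002,0.133,-0.83],[0.006,0.006,0,-0.002,0.133,-0.83],[0.006,0.006,0,-0.002,0.133,-0.83],[0.006,0.006,0,-0.002,0.133,-0.83],[0.006,0.006,0,-0.002,0.133,-0.83],[0.006,0.006,0,-0.002,0.133,-0.83],[0.006,0.006,0,-0.002,0.133,-0.83],[0.006,0.006,0,-0.002,0.133,-0.83]]'; python3 -c "
from g import *
to(*final(-.06,0,.05))"
```

```text
time_s: 10.3
ee_pos: [0.5067, -0.1929, 0.2241]
orientation: [-0.001, 0.924, -0.0, 0.383]
contact_force: [0.5, 0.7, -4.6]
opening: 0.0498
finger_force: 30.0
t 10.3 pos [ 0.5067 -0.1929  0.2241] q [ 0.6733  0.6428 -0.317   2.4977  3.3792  0.7019  1.8175] F [ 0.451   0.6859 -4.5516] open 0.04980532004476716
d [-0.0766  0.0007  0.1052] rv [-0.0001  0.0023 -0.004 ] rows 3.1198583441575436 0.036696719475066565
```

```bash
python3 inch.py '[[-0.019,0,0.026,0,0,0],[-0.038,0,0.053,0,0,0],[-0.057,0,0.08,0,0,0],[-0.0766,0.0007,0.105,0,0.002,-0.004],[-0.0766,0.0007,0.105,0,0.002,-0.004],[-0.0766,0.0007,0.105,0,0.002,-0.004],[-0.0766,0.0007,0.105,0,0.002,-0.004]]'; python3 - <<'E'
from g import *
to(*final(-.06,0,.025))
for n in("side","top"): cv2.imwrite(f"pics/{n}3.png",ctrl.get_image(n)["pixels"][:,:,::-1])
t=cv2.imread("pics/top3.png");s=cv2.imread("pics/side3.png")
c=lambda im,x,y,w:cv2.resize(im[y:y+w*3//4,x:x+w],(800,600),interpolation=cv2.INTER_CUBIC)[:,200:600]
cv2.imwrite("pics/z3.png",np.hstack([c(t,320,152,120),c(s,267,140,120)]))
E
```

```text
time_s: 10.88
ee_pos: [0.53, -0.1949, 0.0999]
orientation: [0.0, 0.922, -0.0, 0.388]
contact_force: [-0.2, 0.4, -4.2]
opening: 0.05
finger_force: 30.0
t 10.8833 pos [ 0.53   -0.1949  0.0999] q [ 0.6045  0.9998 -0.2576  2.494   3.3289  1.0499  1.9592] F [-0.2136  0.4095 -4.1931] open 0.05000020872483376
d [-0.0229 -0.0017  0.0184] rv [ 0.0031 -0.0071 -0.003 ] rows 0.7063938625359372 0.06612401438170298
```

View pics/z3.png

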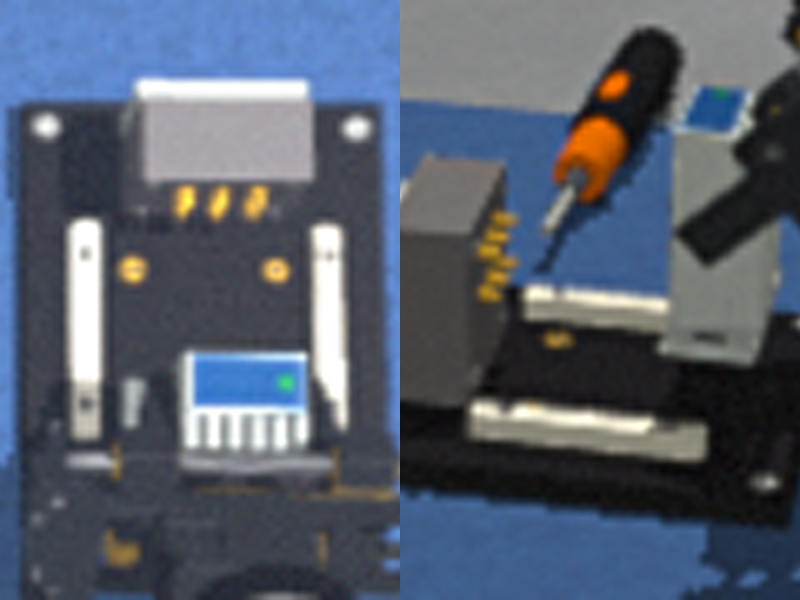

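```bash
python3 - <<'E'
from g import *
s=ctrl.sense();k=np.load("rel.npz");Rm=rot(s["orientation"])*R.from_quat(k["q"]).inv();o=s["ee_pos"]-Rm.apply(k["t"])
print("module FK origin",o,"axes\n",Rm.as_matrix())
u=lambda x,y:px(x+200,y,320,152,800/120)
w=lambda x,y:px(x+200-400,y,267,140,800/120)
obs=[("top",(-25,20,95),u(187,352)),("top",(25,20,95),u(310,352)),
("side",(-25,20,95),w(674,124)),("side",(42,20,0),w(662,352)),]
obs=[("top",(-25,20,95),u(187,352)),("top",(25,20,95),u(310,352)),("side",(-25,20,95),w(674,130)),("side",(-42,20,0),w(660,354)),("side",(-42,-20,0),w(757,363))]
for n,m,q in obs: print(n,m,q,proj(n,o+Rm.apply(np.array(m)/1000))[0]-q)
v,r=fit(obs,R.from_matrix(np.array([[0,1,0],[-1,0,0],[0,0,1.]])),[*o,0]);print("module vis",v,np.degrees(v[3]));print(r)
S=lambda a,b:px(a,b,280,155,4)
ob=[("top",(45,38,99),u(145,182)),("top",(45,-38,99),u(314,178)),("top",(20,33.5,15),u(133,269)),("top",(20,-33.5,15),u(276,269)),("top",(36,16,80),u(184,213)),("top",(36,0,80),u(219,213)),("top",(36,-16,80),u(251,213)),
("side",(20,-33.5,15),w(558,339)),("side",(45,-38,99),w(504,163)),("side",(45,38,99),w(445,235)),("side",(45,38,15),w(478,403)),("side",(100,85,15),S(22,213)),("side",(-100,85,15),S(300,245)),("side",(-100,-85,15),S(330,130)),("top",(100,85,15),u(15,105)),("top",(100,-85,15),u(380,105))]
for i in(ob,[x for x in ob if x[0]=="top"]):
    v,r=fit(i,R.identity(),[*F0,0]);print("fix vis",v,np.degrees(v[3]))
    if len(i)>10:print(r)
E
```

```text
module FK origin [ 0.521  -0.1958  0.056 ] axes
 [[-0.      0.9999 -0.0101]
 [-1.     -0.      0.0026]
 [ 0.0026  0.0101  0.9999]]
top (-25, 20, 95) [377.625 204.375] [ 0.6    -0.7523]
top (25, 20, 95) [396.075 204.375] [ 0.2228 -0.4379]
side (-25, 20, 95) [337.675 159.075] [-0.129  -0.9087]
side (-42, 20, 0) [335.575 192.675] [-0.3747 -0.9014]
side (-42, -20, 0) [350.125 194.025] [-0.7636 -0.6049]
module vis [ 0.5191 -0.1947  0.0541  0.0028] 0.15965314869013011
[[ 0.1943 -0.2865]
 [-0.2191 -0.016 ]
 [ 0.1642 -0.0706]
 [ 0.2508 -0.0185]
 [-0.1184  0.1365]]
fix vis [ 0.577  -0.1935 -0.0005  0.018 ] 1.0340547703260257
[[-0.8458 -0.2323]
 [-0.1822  0.3727]
 [-0.3565  0.1573]
 [-0.2484  0.1578]
 [ 0.0981 -0.5848]
 [ 0.2498 -0.5842]
 [ 0.8503 -0.5834]
 [ 0.3177  0.5224]
 [ 0.6052 -0.0116]
 [ 3.9116  0.2928]
 [-0.9182  1.4617]
 [-0.4909 -0.3684]
 [ 0.9259 -0.8533]
 [ 0.2687 -0.0812]
 [ 0.493  -0.3709]
 [-0.086  -0.3555]]
fix vis [ 0.5768 -0.1941 -0.0028  0.0239] 1.3682054610905419
```

```bash
python3 - <<'E'
from g import *
im=cv2.imread("pics/top0.png").astype(float)[:,:,0] # blue channel: mat bright, plate dark
print(im[215,345:360].astype(int),im[215,402:416].astype(int),im[225:240,375].astype(int),im[160:175,357].astype(int))
def cross(v,i0,T=75):
    for i in range(len(v)-1):
        if (v[i]-T)*(v[i+1]-T)<=0: return i0+i+(T-v[i])/(v[i+1]-v[i])
E_=[]
for r in range(172,228):
    E_+=[("L",cross(im[r,345:360],345),r),("R",cross(im[r,402:416],402),r)]
for c in range(356,405): E_+=[("N",c,cross(im[225:240,c],225))]
for c in list(range(357,366))+list(range(400,406)): E_+=[("F",c,cross(im[160:175,c],160))]
E_=[e for e in E_ if None not in e]
t=np.linspace(-100,100,41)
def res(v):
    f=lambda x,y,z:proj("top",R.from_euler('z',v[2]).apply(np.c_[x+0*t,y+0*t,z+0*t]/1000)+[v[0],v[1],0])
    L={"L":f(t,85,0),"R":f(t,-85,15),"N":f(-100,t*.85,0),"F":f(100,t*.85,15)}
    out=[]
    for n,a,b in E_:
        p=L[n]
        if n in"LR": o=np.argsort(p[:,1]);out.append(np.interp(b,p[o,1],p[o,0])-a)
        else: o=np.argsort(p[:,0]);out.append(np.interp(a,p[o,0],p[o,1])-b)
    return np.array(out)
s=least_squares(res,[.577,-.193,0],loss='soft_l1',f_scale=.3)
print(s.x,np.degrees(s.x[2]))
for n in"LRNF": print(n,np.median([r for r,e in zip(res(s.x),E_) if e[0]==n]),sum(e[0]==n for e in E_))
E
```

```text
[184 193 197 191 193 191 181 116  68  73  77  75  77  74  71] [ 98  70  80  80  78  93 146 184 187 185 186 182 186 193] [ 78  75  79  77  78  79 117 191 202 192 191 193 195 188 194] [195 199 196 192 193 185 182 116  88 164 217 216 145  84  74]<stdin>:6: RuntimeWarning: invalid value encountered in scalar divide
Traceback (most recent call last):
ValueError: Residuals are not finite in the initial point.
```

Threshold at 130 instead.

```bash
python3 - <<'E'
from g import *
im=cv2.imread("pics/top0.png").astype(float)[:,:,0]
def cross(v,i0,T=132):
    for i in range(len(v)-1):
        if (v[i]-T)*(v[i+1]-T)<0: return i0+i+(T-v[i])/(v[i+1]-v[i])
E_=[]
for r in range(172,228):
    E_+=[("L",cross(im[r,345:360],345),r),("R",414-(cross(im[r,404:415][::-1],0) or 99),r)]
for c in range(356,405): E_+=[("N",c,239-(cross(im[228:240,c][::-1],0) or 99))]
for c in list(range(361,367))+list(range(398,401)): E_+=[("F",c,cross(im[160:175,c],160))]
E_=[e for e in E_ if None not in e and min(e[1:])>150]
t=np.linspace(-100,100,41)
def res(v):
    f=lambda x,y,z:proj("top",R.from_euler('z',v[2]).apply(np.c_[x+0*t,y+0*t,z+0*t]/1000)+[v[0],v[1],0])
    L={"L":f(t,85,0),"R":f(t,-85,15),"N":f(-100,t*.85,0),"F":f(100,t*.85,15)}
    out=[]
    for n,a,b in E_:
        p=L[n]
        if n in"LR": o=np.argsort(p[:,1]);out.append(np.interp(b,p[o,1],p[o,0])-a)
        else: o=np.argsort(p[:,0]);out.append(np.interp(a,p[o,0],p[o,1])-b)
    return np.array(out)
s=least_squares(res,[.577,-.193,0],loss='soft_l1',f_scale=.3)
print(s.x,np.degrees(s.x[2]))
for n in"LRNF": print(n,np.median([r for r,e in zip(res(s.x),E_) if e[0]==n]),sum(e[0]==n for e in E_))
E
```

```text
[ 0.5767 -0.1921  0.0078] 0.4468033267920994
L 0.20655001148620045 56
R -0.2996299561137903 56
N -0.039344830546298226 49
F 0.12715003180232998 8
```

```bash
cat >> g.py <<'E'
F0=np.array([.5767,-.1942,0])
def fin(x,y,z): return final(x,y,z,.0079,F0)
E
python3 -c "
from g import *
to(*fin(-.03,0,.022))"
```

```text
t 10.9833 pos [ 0.5307 -0.1956  0.1017] q [ 0.6046  0.9967 -0.2575  2.494   3.3288  1.0506  1.9599] F [-0.048  -0.0661 -3.6242] open 0.04970396885674352
d [-0.0062 -0.0014  0.0425] rv [ 0.0075 -0.0101 -0.0037] rows 1.0302138040257172 0.1048853608947758
```

```bash
python3 inch.py '[[-0.002,0,0.01,0.002,-0.003,-0.001],[-0.004,-0.001,0.024,0.005,-0.006,-0.002],[-0.006,-0.0014,0.036,0.0075,-0.01,-0.004],[-0.006,-0.0014,0.0425,0.0075,-0.01,-0.004],[-0.006,-0.0014,0.0425,0.0075,-0.01,-0.004],[-0.006,-0.0014,0.0425,0.0075,-0.01,-0.004]]'; python3 -c "
from g import *
to(*fin(-.03,0,.016))"
```

```text
time_s: 11.48
ee_pos: [0.5567, -0.1939, 0.065]
orientation: [-0.002, 0.924, 0.003, 0.383]
contact_force: [-0.2, 0.7, -4.4]
opening: 0.0496
finger_force: 30.0
t 11.4833 pos [ 0.5567 -0.1939  0.065 ] q [ 0.5764  1.0635 -0.2536  2.4091  3.3206  1.0214  1.9607] F [-0.1561  0.672  -4.4463] open 0.04956657207802164
d [-0.0023  0.0005  0.0024] rv [-0.0012  0.0025 -0.0001] rows 0.08103921875701234 0.02225823674753855
```

```bash
python3 inch.py '[[-0.0014,0,0.0014,-0.001,0.002,0],[-0.0014,0,0.0014,-0.001,0.002,0]]' | grep -E 'pos|force'; for i in 1 2 3 4; do python3 inch.py '[[-0.0007,0,0.0007,0,0,0],[-0.0007,0,0.0007,0,0,0]]' | grep -E 'pos|contact'; done; python3 -c "
from g import *
to(*fin(-.03,0,.015)); print(ctrl.sense()['torque'])"
```

```text
ee_pos: [0.556, -0.194, 0.0626]
contact_force: [-0.7, -0.5, -4.3]
finger_force: 30.0
ee_pos: [0.5562, -0.194, 0.0616]
contact_force: [0.2, 0.0, -4.1]
ee_pos: [0.5566, -0.194, 0.0609]
contact_force: [-0.9, 0.4, -2.9]
ee_pos: [0.5572, -0.194, 0.0608]
contact_force: [-1.1, 0.2, 4.0]
ee_pos: [0.5578, -0.194, 0.0607]
contact_force: [-3.2, -0.1, 9.7]
t 12.3167 pos [ 0.5578 -0.194   0.0607] q [ 0.5761  1.0785 -0.2531  2.4086  3.3218  1.0416  1.9664] F [-3.1623 -0.0613  9.6786] open 0.049553469086561525
d [-0.0007  0.0004 -0.0006] rv [ 0.0003 -0.0042  0.0008] rows 0.02391872334807554 0.03427570283342623
[-0.2234  0.0341  0.0216]
```

```bash
python3 inch.py '[[0.0014,0,-0.0014,0,0,0],[0.0014,0,-0.0014,0,0,0],[0.0014,0,-0.0014,0,0,0]]' | grep -E 'pos|contact'; python3 - <<'E'
from g import *
to(*fin(-.005,0,.015))
for n in("side","top"): cv2.imwrite(f"pics/{n}4.png",ctrl.get_image(n)["pixels"][:,:,::-1])
t=cv2.imread("pics/top4.png");s=cv2.imread("pics/side4.png")
c=lambda im,x,y,w:cv2.resize(im[y:y+w*3//4,x:x+w],(800,600),interpolation=cv2.INTER_CUBIC)[:,200:600]
cv2.imwrite("pics/z4.png",np.hstack([c(t,325,155,100),c(s,267,140,100)]))
E
```

```text
ee_pos: [0.5565, -0.194, 0.0608]
contact_force: [-0.8, -0.3, -0.0]
t 12.5667 pos [ 0.5565 -0.194   0.0608] q [ 0.5761  1.0753 -0.2526  2.4092  3.3205  1.0345  1.9648] F [-0.7953 -0.2938 -0.0261] open 0.049671073113725595
d [0.0177 0.0004 0.0181] rv [-0.0001  0.0009 -0.0002] rows 0.6071284572718101 0.007294196783916521
```

View pics/z4.png

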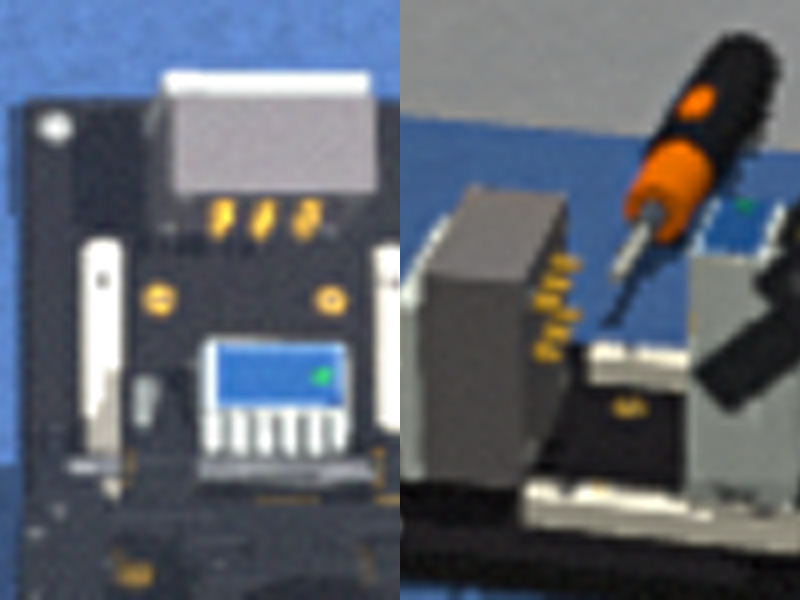

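The module and the probe block are centred to about 0.5 mm: module top at (281,345), block top at (275,190), with the perspective shift accounted for. The module stands flat between the strips, so I'll slide it forward.

```bash
python3 inch.py '[[0.006,0,0.006,0,0,0],[0.012,0,0.012,0,0,0],[0.018,0.0004,0.018,0,0,0],[0.018,0.0004,0.018,0,0,0],[0.018,0.0004,0.018,0,0,0]]' | grep -E 'pos|contact'; python3 -c "
from g import *
to(*fin(.012,0,.015))"
```

```text
ee_pos: [0.5828, -0.1941, 0.0608]
contact_force: [1.4, -0.2, -1.3]
t 13.0833 pos [ 0.5828 -0.1941  0.0608] q [ 0.5545  1.06   -0.2578  2.3425  3.3061  0.9605  1.9433] F [ 1.4278 -0.1842 -1.2535] open 0.04984926786385544
d [0.0112 0.     0.0115] rv [-0.0002  0.0001  0.0003] rows 0.38432373946158127 0.0026649895721990394
```

```bash
python3 inch.py '[[0.003,0,0.003,0,0,0],[0.006,0,0.006,0,0,0],[0.009,0,0.009,0,0,0],[0.01,0,0.01,0,0,0],[0.01,0,0.01,0,0,0],[0.01,0,0.01,0,0,0]]' | grep -E 'pos|contact';for i in 1 2 3 ; do python3 inch.py '[[0.0007,0,0.0007,0,0,0],[0.0007,0,0.0007,0,0,0],[0.0007,0,0.0007,0,0,0]]' | grep -E 'pos|contact'; done;  python3 -c "
from g import *
to(*fin(.016,0,.015))"
```

```text
ee_pos: [0.5964, -0.1941, 0.0608]
contact_force: [0.8, 0.1, -1.2]
ee_pos: [0.597, -0.194, 0.0608]
contact_force: [-1.0, 0.2, -1.3]
ee_pos: [0.598, -0.1941, 0.0608]
contact_force: [-0.9, 0.4, -1.3]
ee_pos: [0.5991, -0.1941, 0.0608]
contact_force: [-0.8, 0.1, -0.9]
t 14.3333 pos [ 0.5991 -0.1941  0.0608] q [ 0.5412  1.052  -0.2605  2.3004  3.2967  0.9137  1.931 ] F [-0.8456  0.0519 -0.8823] open 0.04984947093113101
d [ 0.0025 -0.0001  0.0028] rv [-0.0001  0.0011 -0.0004] rows 0.09002813831596758 0.009368770184826208
```

```bash
for i in 1 2 3 4 5; do python3 inch.py '[[0.0007,0,0.0007,0,0,0],[0.0007,0,0.0007,0,0,0],[0.0007,0,0.0007,0,0,0]]' | grep -E 'pos|contact'; done;  python3 -c "
from g import *
to(*fin(.016,0,.015));print(ctrl.sense()['torque'])"
```

```text
ee_pos: [0.6002, -0.194, 0.0608]
contact_force: [-0.1, 0.0, -1.0]
ee_pos: [0.6012, -0.194, 0.0608]
contact_force: [0.0, -0.1, -1.2]
ee_pos: [0.6021, -0.194, 0.0608]
contact_force: [-0.6, 0.3, -1.2]
ee_pos: [0.6031, -0.194, 0.0609]
contact_force: [0.2, -0.0, -2.3]
ee_pos: [0.6041, -0.194, 0.0608]
contact_force: [-0.7, 0.2, -3.0]
t 15.5833 pos [ 0.6041 -0.194   0.0608] q [ 0.5372  1.0501 -0.2613  2.2877  3.2941  0.9003  1.9278] F [-0.6752  0.2465 -2.9965] open 0.0498703965023527
d [-0.001  -0.     -0.0008] rv [-0.0002  0.001  -0.0003] rows 0.03079635653626606 0.008539618379704102
[-0.0527  1.0286 -0.0259]
```

```bash
for i in 1 2 3 ; do python3 inch.py '[[0.0006,0,0.0008,0,0,0],[0.0006,0,0.0008,0,0,0],[0.0006,0,0.0008,0,0,0]]' | grep -E 'pos|contact'; done;  python3 -c "
from g import *
to(*fin(.016,0,.015));print(ctrl.sense()['torque'])"
```

```text
ee_pos: [0.6045, -0.194, 0.0608]
contact_force: [-4.6, 0.5, 2.0]
ee_pos: [0.6054, -0.194, 0.0608]
contact_force: [-5.2, -0.4, 4.0]
ee_pos: [0.6062, -0.194, 0.0608]
contact_force: [-7.0, 0.4, 5.4]
t 16.3333 pos [ 0.6062 -0.194   0.0608] q [ 0.5352  1.0491 -0.2613  2.282   3.2928  0.8936  1.9262] F [-6.964   0.4004  5.3616] open 0.04997330095241967
d [-0.0025  0.     -0.0023] rv [-0.0002  0.0017 -0.0003] rows 0.08011136468261376 0.014002113815776773
[-0.1546  0.7969  0.0041]
```

```bash
for i in 1 2 ; do python3 inch.py '[[0.0007,0,0.0004,0,0,0],[0.0015,0,0.0007,0,0,0],[0.0015,0,0.0007,0,0,0],[0.0015,0,0.0007,0,0,0]]' | grep -E 'pos|contact'; done;  python3 -c "
from g import *
to(*fin(.0206,0,.015));print(ctrl.sense()['torque'])"
```

```text
ee_pos: [0.6068, -0.1939, 0.0608]
contact_force: [-9.2, 0.8, 4.0]
ee_pos: [0.6076, -0.1939, 0.0608]
contact_force: [-9.6, -0.2, 4.3]
t 17.0 pos [ 0.6076 -0.1939  0.0608] q [ 0.5331  1.046  -0.2611  2.2763  3.2906  0.8817  1.9236] F [-9.6162 -0.2258  4.283 ] open 0.04994964519679817
d [-0.0002  0.      0.    ] rv [-0.0004  0.0059 -0.0009] rows 0.0051737127215842425 0.04748804033661285
[-0.201   1.3664  0.0193]
```

```bash
python3 inch.py '[[0.0008,0,0,0,0.003,0],[0.0017,0,0.0004,0,0.006,0],[0.0017,0,0.0004,0,0.006,0],[0.0017,0,0.0004,0,0.006,0]]' | grep -E 'pos|contact'; python3 -c "
from g import *
to(*fin(.0206,0,.015));print(ctrl.sense()['torque'])"
```

```text
ee_pos: [0.608, -0.1939, 0.0608]
contact_force: [-10.0, 0.0, 1.9]
t 17.3333 pos [ 0.608  -0.1939  0.0608] q [ 0.5341  1.0478 -0.262   2.2767  3.2917  0.8863  1.9239] F [-10.0027   0.0302   1.9334] open 0.049686299640449454
d [-0.0006  0.     -0.0003] rv [-0.0005  0.0026 -0.0014] rows 0.014861660746700658 0.024298579381149616
[-0.1684  1.7953 -0.0384]
```

```bash
python3 inch.py '[[0.0005,0,0.0001,0,0.001,0],[0.001,0,0.0003,0,0.002,0],[0.001,0,0.0003,0,0.002,0],[0.001,0,0.0003,0,0.002,0]]' | grep -E 'pos|contact'; python3 - <<'E'
from g import *
to(*fin(.0206,0,.015));print(ctrl.sense()['torque'])
for n in("side","top"): cv2.imwrite(f"pics/{n}5.png",ctrl.get_image(n)["pixels"][:,:,::-1])
t=cv2.imread("pics/top5.png");s=cv2.imread("pics/side5.png")
c=lambda im,x,y,w:cv2.resize(im[y:y+w*3//4,x:x+w],(800,600),interpolation=cv2.INTER_CUBIC)[:,200:600]
cv2.imwrite("pics/z5.png",np.hstack([c(t,325,155,100),c(s,267,140,100)]))
E
```

```text
ee_pos: [0.6083, -0.194, 0.0608]
contact_force: [-9.9, 0.4, 1.3]
t 17.6667 pos [ 0.6083 -0.194   0.0608] q [ 0.5341  1.0479 -0.2622  2.2761  3.2918  0.8861  1.9236] F [-9.9269  0.4304  1.2919] open 0.04967640963856844
d [-0.0007 -0.     -0.0004] rv [-0.0006  0.0024 -0.0017] rows 0.020841207928695742 0.023621017886981725
[-0.3001  1.9821 -0.0191]
```

View pics/z5.png

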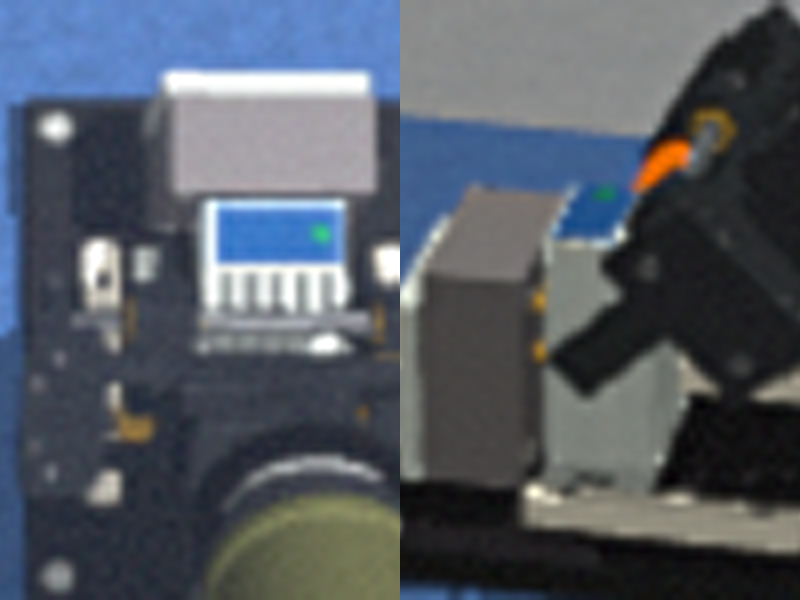

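The module's face is square on the pins at (540,325) in the side crop and centred on the block, flat on the plate. I'll nudge it slightly, then hold.

```bash
python3 inch.py '[[0.0006,0,0.0002,0,0.001,0],[0.0011,0,0.0004,0,0.002,0],[0.0011,0,0.0004,0,0.002,0],[0.0011,0,0.0004,0,0.002,0]]' | grep -E 'pos|contact'; for i in 1 2 3; do python3 inch.py '[[0,0,0,0,0,0],[0,0,0,0,0,0],[0,0,0,0,0,0],[0,0,0,0,0,0],[0,0,0,0,0,0],[0,0,0,0,0,0],[0,0,0,0,0,0],[0,0,0,0,0,0]]'| grep -E 'pos|contact'; done
```

```text
ee_pos: [0.6087, -0.1939, 0.0609]
contact_force: [-10.6, -0.5, 1.2]
ee_pos: [0.6088, -0.1939, 0.0609]
contact_force: [-11.1, 0.4, 0.6]
ee_pos: [0.6088, -0.1939, 0.0609]
contact_force: [-11.4, 0.3, 1.3]
ee_pos: [0.6088, -0.1939, 0.0609]
contact_force: [-10.5, -0.7, 0.3]
```

```bash
for i in 1 2 3 4; do python3 inch.py '[[0,0,0,0,0,0],[0,0,0,0,0,0],[0,0,0,0,0,0],[0,0,0,0,0,0],[0,0,0,0,0,0],[0,0,0,0,0,0],[0,0,0,0,0,0],[0,0,0,0,0,0]]'| grep -E 'time|pos|contact'; done; python3 -c "
from station import ctrl
print(ctrl.close_job())"
```

```text
time_s: 20.77
ee_pos: [0.6087, -0.194, 0.0609]
contact_force: [-10.6, -0.2, 0.6]
time_s: 21.43
ee_pos: [0.6087, -0.1939, 0.0609]
contact_force: [-11.5, 0.6, 0.2]
time_s: 22.1
ee_pos: [0.6087, -0.1939, 0.0608]
contact_force: [-10.7, 0.4, 0.3]
time_s: 22.77
ee_pos: [0.6087, -0.1939, 0.0609]
contact_force: [-10.2, 0.6, -0.4]
the job is handed in; nothing more can be done
None
```

The module stands upright on the fixture plate, centred on the pins to about 0.5 mm, and has been pressed with an estimated 10 N (10–11.5 N at the wrist, less about 1 N of foot friction) for over 4 s; I handed the job in at 22.8 s with the arm still holding it.

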